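Unstack the bathroom things onto their own mats

ROBOT

A 7-joint arm with a two-finger parallel gripper is mounted at the origin on the work surface. World frame = base frame: x ahead of the robot, y to its left, z up, the work surface at z = 0. Lengths are in mm, angles in rad, forces in N, time in s.
With the tool pointing down it reaches from about 425 to 950 mm from the base axis. Payload 16.7 kg.
Tool frame: the origin (TCP) lies on the centre line of the jaws, within the pads' length; the fingertips stand 22 mm ahead of it and the grasp point (between the pads) lies 3 mm ahead of it; z points along the fingers, y is the line along which they close (so a half turn about z gives the same grasp; the last joint's range is limited). The gripper opens to 94 mm and grips with 3 to 60 N. Pads are 16 mm wide; open, the fingers measure 119 mm over their backs; the gripper's body (75 mm by 177 mm) begins 78 mm behind the grasp point.
Start: joints at [-1.45, 0.426, 0.074, 1.606, -0.034, 1.111, -0.067], TCP at [180.57, 650.362, 227.467] pointing down, gripper open.
Joint ranges: [-2.85, 2.85], [-0.5, 2.14], [-1.23, 1.37], [0.21, 2.46], [-1.02, 4.16], [0.16, 2.05], [-2.73, 2.73]. Speed limits (rad/s): [1.89, 1.89, 2.39, 2.39, 3.01, 3.01, 3.01].

INTERFACE

Orientations are given as a 3x3 rotation matrix whose columns are the frame's x, y, z axes.
In Python, from bench import ctrl, imaging gives the robot as it stands.
- The arm moves only by the tool play_rows, never from a script. Its argument "series" is one flat list of numbers, 7 for each row, row after row: the shift along the tool's x, y, z in units of 25 mm (1.0 is 25 mm), then the turn, a rotation vector about the tool's x, y, z in units of 6 degrees (1.0 is 6 degrees), then the opening, from -1 (shut) to 1 (fully open). In form: [x, y, z, ax, ay, az, grip, x, y, z, ax, ay, az, grip, ...]. A call has exactly 10 rows; each row shifts and turns the commanded pose from where the row before left it, along the tool's axes as they then stand; what a row does not reach is not made up. A row lasts 1/8 s, in which the tool goes at most 62.5 mm and 10.7 degrees, less where a joint would pass 70% of its speed; a pose out of reach is approached as far as the arm can. A call is refused whole if a number of a shift passes 1 or a number of a turn 1, either way. A call with a gripper value outside its range is refused whole. The fingers move at their own pace and stop on an object; the grip force is fixed at half the most. Time passes only in rows, so rows that do not move let the fingers close, or fill a call up. It gives the time, the measured TCP pose, the force, the opening and the grip force at its end, in the units of the state.
- ctrl.sense(): the state, without advancing time (a new reading comes with each control period).
- imaging.read_camera(name): name is "scene" or "top"; returns a dict with "frame" (420x560x3 uint8, red, green, blue), "camera_matrix" (3x3 intrinsics, pixels), "rvec" (rotation vector, rad) and "tvec" (3), from world to camera coordinates, as OpenCV has them. Camera axes: x right, y down, z forward; pixel columns grow to the right and rows downward; lengths in mm; the calibration is good to about 2 mm. A picture is of the moment at which its call begins. There is no depth.
- ctrl.finish_job(): hands the job in; it is judged then, once.
The state is a dict: "t": time; "qpos": joint angles; "joint_velocities": joint speeds; "joint_torque": joint torques, N m; "tool_pos": TCP position; "tcp_rot": TCP orientation; "force": force on the tool from outside, world axes, zero at the start; "moment": the same for the moment, N m; "grip_width": finger opening in mm; "finger_force": force on a finger pad.
Only numpy, scipy, OpenCV 4.12 (cv2) and the standard library are available. Lean on these libraries where they do the work, as an engineer would, in place of code of your own. Each camera call takes 0.05 s, during which the arm holds its last target. There are 200 camera calls.

TASK

After the shelf was wiped, the bathroom things were left piled up in two stacks. Take them apart and set each thing down, right side up, flat and centred on its own place: the yellow salve tin on the small round white saucer with the brass rim, the teal cup on the cork coaster, the bamboo nail brush (bristles down) on the dark slatted wooden rest, the grey pill organizer on the blue mat and the white first-aid tin on the green mat, with the brush, organizer and first-aid tin lined up lengthwise with their places. Never tip the cup over.

Things in the scene. Friction and masses are not known exactly. Their poses are not given: they have to be found in the camera images.
- pill_organizer: closed grey plastic seven-day pill organizer with seven lighter grey lids, a flat block 56 (x) by 150 (y) by 24 high, about 0.13 kg; all in mm; origin at the centre of its underside, z up, y along its length. Starts within 0.4 rad of lying along world y. It stands on the counter; the nail brush or the teal cup stands on its middle.
- aid_tin: closed white metal first-aid tin with a green stripe along each end of its lid and a green cross in the middle (covered at first), a flat block 62 (x) by 116 (y) by 24 high, about 0.16 kg; all in mm; origin at the centre of its underside, z up, y along its length. Starts within 0.4 rad of lying along world y. It stands on the counter; the nail brush or the teal cup stands on its middle.
- nail_brush: bamboo nail brush lying bristles down, flat on top, 30 high: the bamboo back is 42 (x) by 102 (y, round ends) and fills the heights 16 to 30, cream bristles 30 by 74 below it; about 0.07 kg; all in mm; origin at the centre of its underside, z up, y along its length. Starts within 0.4 rad of lying along world y. It starts on the organizer or the first-aid tin, with the salve tin on it.
- teal_cup: teal ceramic toothbrush cup, open at the top and empty, round, 58 across at the foot and 60 at the rim, 78 high, about 0.22 kg; all in mm; origin at the centre of its underside, z up (its axis). It starts upright on the pill organizer or on the first-aid tin, whichever does not carry the brush.
- salve_tin: small closed round yellow salve tin, 38 across, 20 high, about 0.04 kg; all in mm; origin at the centre of its underside, z up (its axis). It starts on top of the bamboo nail brush.
- blue_mat: flat dark blue rubber mat, 76 (x) by 166 (y), 4 thick, fixed to the counter; all in mm; origin at the centre of its underside, z up, y along its length. Starts within 0.4 rad of lying along world y. Place of the pill organizer.
- green_mat: flat green rubber mat, 82 (x) by 134 (y), 4 thick, fixed to the counter; all in mm; origin at the centre of its underside, z up, y along its length. Starts within 0.4 rad of lying along world y. Place of the first-aid tin.
- brush_rest: dark brown slatted wooden brush rest, level on top, 64 (x) by 104 (y), 10 high, fixed to the counter; all in mm; origin at the centre of its underside, z up, y along its length. Starts within 0.4 rad of lying along world y. Place of the nail brush.
- cork_coaster: round cork coaster, 86 across, 6 thick, flat, fixed to the counter; all in mm; origin at the centre of its underside, z up. Place of the teal cup.
- white_saucer: small round flat white ceramic disc with a brass rim, level on top, 64 across, 6 thick, fixed to the counter; all in mm; origin at the centre of its underside, z up. Place of the salve tin. (The larger white oblong dish with a pink soap on it, 34 high, is a bystander.)
Not all that is in view belongs to the job. What is shaped like the aid_tin but orange or purple is not meant.

How it is judged (in metres and radians):
At the end, for the whole second after the job is handed in: Each thing rests released on top of its own place, upright within 0.1 rad, height right to 4 mm, centred within 12 mm (salve tin), 13 mm (cup) or 14 mm (others); brush, organizer and first-aid tin parallel to their places within 0.2 rad, either way round (horizontal distance between salve_tin and white_saucer below 0.012 m and z of salve_tin in the frame of white_saucer between 0.002 and 0.011 m and angle between each of salve_tin, teal_cup, nail_brush, pill_organizer, aid_tin's own z axis and vertical below 0.1 rad and linear speed of each of salve_tin, teal_cup, nail_brush, pill_organizer, aid_tin below 0.02 m/s and angular speed of each of salve_tin, teal_cup, nail_brush, pill_organizer, aid_tin below 0.2 rad/s and horizontal distance between teal_cup and cork_coaster below 0.013 m and z of teal_cup in the frame of cork_coaster between 0.002 and 0.011 m and horizontal distance between nail_brush and brush_rest below 0.014 m and z of nail_brush in the frame of brush_rest between 0.006 and 0.015 m and angle between the y axis of nail_brush and the y axis of brush_rest, either way round below 0.2 rad and horizontal distance between pill_organizer and blue_mat below 0.014 m and z of pill_organizer in the frame of blue_mat between 0 and 0.009 m and angle between the y axis of pill_organizer and the y axis of blue_mat, either way round below 0.2 rad and horizontal distance between aid_tin and green_mat below 0.014 m and z of aid_tin in the frame of green_mat between 0 and 0.009 m and angle between the y axis of aid_tin and the y axis of green_mat, either way round below 0.2 rad); the robot touches nothing.
It fails at once if the teal cup is tipped by more than 0.6 rad (angle between teal_cup's own z axis and vertical above 0.6 rad).
It also fails if it takes over 120 s, if anything falls off the work surface, if the arm or the gripper's body presses on something with over 40 N, if the wrist force passes 120 N, or if a joint passes its speed limit or range.

## Working session

There is one attempt and no reset: what is moved stays moved. The work goes in short steps, Python scripts to look and compute and a tool call to move; the robot and the scene stay as the last step left them, time stands still between calls to the robot, and variables do not carry over. Pictures are saved under pics/ and viewed, at most 14 in all, crops included, and the job is handed in when it is done.

Besides the shell and the picture viewer there is one more tool, called after "Emit:" as name(argument=value, ...) on one line, values as JSON. play_rows: Moves the arm, as the interface text tells. Its arguments: {"type":"object","properties":{"series":{"type":"array"}},"required":["series"]}

```bash
ls; mkdir -p pics
python3 - <<'E'
from bench import ctrl, imaging
import cv2,numpy as np
s=ctrl.sense();print({k:np.round(v,3).tolist() for k,v in s.items()})
for n in("scene","top"):
    d=imaging.read_camera(n);cv2.imwrite(f"pics/{n}0.png",d["frame"][:,:,::-1]);np.savez(f"{n}0.npz",**d)
    R=cv2.Rodrigues(d["rvec"])[0];print(n,d["camera_matrix"].round(1).tolist(),(-R.T@d["tvec"].ravel()).round(0),R.round(2).tolist())
E
```

```text
pics
{'t': 0.0, 'qpos': [-1.449, 0.427, 0.074, 1.607, -0.034, 1.111, -0.067], 'joint_velocities': [-0.0, 0.0, -0.0, -0.001, 0.0, -0.0, -0.0], 'joint_torque': [0.001, -93.583, 3.667, -45.418, -0.049, 0.02, 0.0], 'tool_pos': [180.478, 650.016, 226.819], 'tcp_rot': [[-0.964, 0.268, -0.0], [0.268, 0.964, -0.001], [-0.0, -0.001, -1.0]], 'force': [-0.579, 0.095, 0.673], 'moment': [0.022, 0.021, 0.021], 'finger_force': 0.0, 'grip_width': 93.934}
scene [[388.3, 0.0, 273.6], [0.0, 388.3, 209.5], [0.0, 0.0, 1.0]] [ 936. -281.  851.] [[0.54, 0.84, -0.0], [0.72, -0.46, -0.53], [-0.45, 0.28, -0.85]]
top [[439.2, 0.0, 271.3], [0.0, 439.2, 207.5], [0.0, 0.0, 1.0]] [ 378.  -29. 1333.] [[0.02, -1.0, 0.01], [-0.99, -0.02, -0.1], [0.1, -0.01, -1.0]]
```

View pics/top0.png

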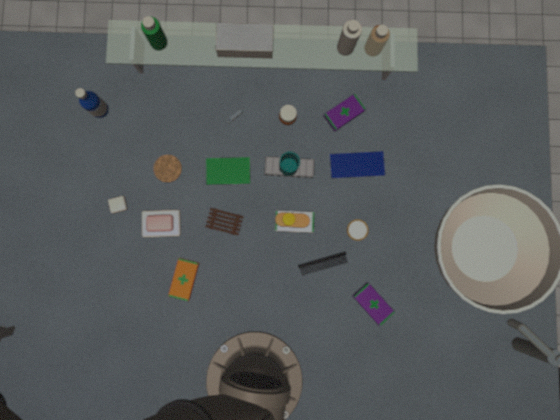

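View pics/scene0.png

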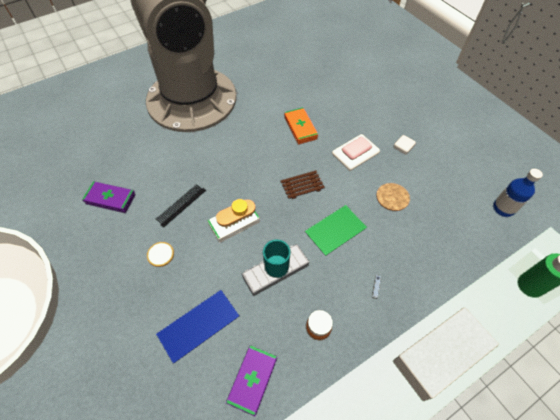

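The top view shows the organizer with the cup at (289,165) and the white tin with brush and yellow tin at (295,221). The places are blue mat (358,165), green mat (228,171), rest (224,221), coaster (168,168) and saucer (358,230).

Lookalikes:
- **Aid tin:** orange tin (183,280) and purple tins (344,112), (373,303). The right one is the white tin at (295,221), under the brush.
- **Saucer:** white jar (288,114), soap dish (160,223) and a white cube (117,204). The brass-rimmed disc is at (358,230).

```bash
cat > h.py <<'E'
import cv2,numpy as np
from bench import ctrl, imaging
def cams(new=True):
    if new: return {n:imaging.read_camera(n) for n in("scene","top")}
    return {n:dict(np.load(f"{n}0.npz")) for n in("scene","top")}
def cast(d,uv,z):
    K=d["camera_matrix"];R=cv2.Rodrigues(d["rvec"])[0];c=-R.T@d["tvec"].ravel()
    uv=np.atleast_2d(np.float64(uv));r=np.c_[uv,np.ones(len(uv))]@np.linalg.inv(K).T@R
    return c+r*((z-c[2])/r[:,2])[:,None]
def tri(C,uvs,uvt):
    P=[C[n]["camera_matrix"]@np.c_[cv2.Rodrigues(C[n]["rvec"])[0],C[n]["tvec"].ravel()] for n in("scene","top")]
    X=cv2.triangulatePoints(P[0],P[1],np.float64(uvs).reshape(2,1),np.float64(uvt).reshape(2,1));return (X[:3]/X[3]).ravel()
def blob(d,lo,hi,roi,close=3):
    x,y,w,h=roi
    m=cv2.inRange(cv2.cvtColor(d["frame"],cv2.COLOR_RGB2HSV),np.array(lo),np.array(hi))
    k=np.zeros_like(m);k[y:y+h,x:x+w]=m[y:y+h,x:x+w]
    k=cv2.morphologyEx(k,cv2.MORPH_CLOSE,np.ones((close,close)))
    c=cv2.findContours(k,cv2.RETR_EXTERNAL,cv2.CHAIN_APPROX_NONE)[0]
    return max(c,key=cv2.contourArea) if c else None
def cen(c):
    m=cv2.moments(c);return np.array([m["m10"]/m["m00"],m["m01"]/m["m00"]])
def fit(d,c,z):
    """world centre, sides, heading of long side (rad from +y, ccw) of contour on plane z"""
    p=cast(d,c[:,0],z)[:,:2].astype(np.float32)
    r=cv2.minAreaRect(p);b=cv2.boxPoints(r);e=[b[1]-b[0],b[2]-b[1]];l=max(e,key=np.linalg.norm)
    a=np.arctan2(-l[0],l[1]);a=(a+np.pi/2)%np.pi-np.pi/2
    return np.r_[cen(p[:,None]),r[0],sorted(r[1]),a]
E
python3 - <<'E'
from h import *
C=cams(False)
t=C["top"]["frame"][:,:,::-1];s=C["scene"]["frame"][:,:,::-1]
a=cv2.resize(t[140:250,240:400],(800,550),interpolation=cv2.INTER_CUBIC)
cv2.imwrite("pics/c1.png",a)
cv2.imwrite("pics/c2.png",cv2.resize(s[160:340,130:330],(660,594),interpolation=cv2.INTER_CUBIC))
H={n:cv2.cvtColor(C[n]["frame"],cv2.COLOR_RGB2HSV) for n in C}
for n,ps in {"top":dict(green=(228,171),blue=(358,165),rest=(224,222),cork=(168,168),sauc=(358,230),yel=(289,219),bamb=(303,220),white=(280,229),org=(270,167),cup=(290,157),count=(330,195)),
 "scene":dict(green=(336,230),blue=(198,325),rest=(302,184),cork=(393,197),sauc=(160,254),yel=(240,207),bamb=(225,217),white=(230,229),org=(300,262),cup=(276,270),count=(250,150))}.items():
  print(n,{k:(H[n][y,x].tolist()) for k,(x,y) in ps.items()})
E
```

```text
top {'green': [66, 157, 101], 'blue': [113, 181, 89], 'rest': [2, 61, 67], 'cork': [14, 111, 126], 'sauc': [30, 6, 158], 'yel': [26, 189, 154], 'bamb': [17, 137, 153], 'white': [105, 6, 157], 'org': [23, 8, 124], 'cup': [89, 108, 52], 'count': [107, 25, 92]}
scene {'green': [66, 160, 190], 'blue': [114, 183, 167], 'rest': [11, 157, 91], 'cork': [17, 117, 228], 'sauc': [48, 5, 251], 'yel': [28, 168, 247], 'bamb': [20, 120, 246], 'white': [60, 1, 251], 'org': [15, 7, 233], 'cup': [85, 219, 57], 'count': [93, 20, 156]}
```

View pics/c1.png

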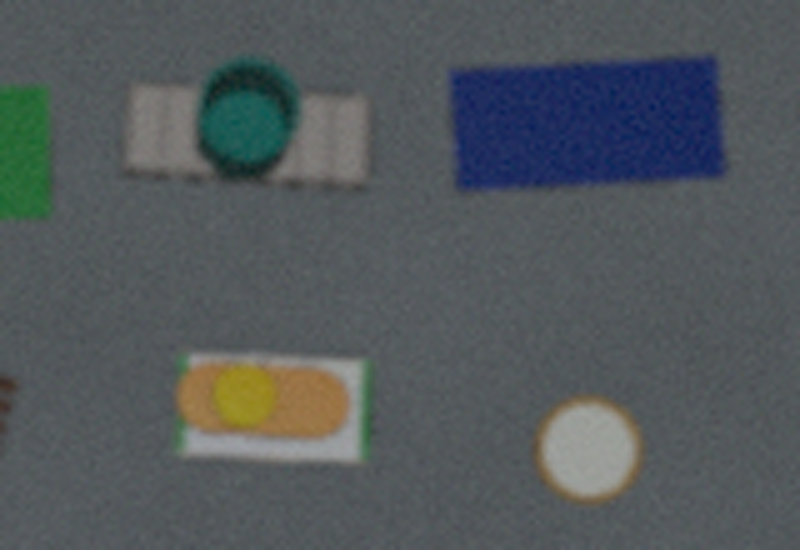

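View pics/c2.png

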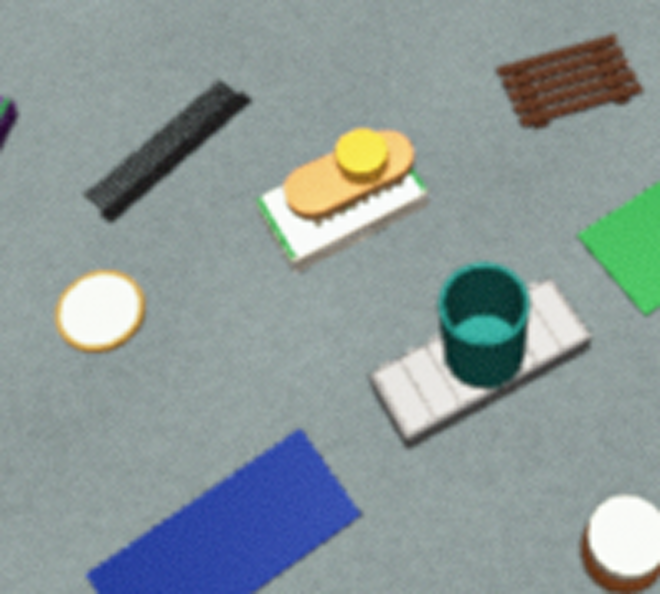

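The crops confirm it: white tin with green end stripes carrying the brush and yellow tin, lidded organizer carrying the teal cup, and the brass-rimmed saucer at top (358,230). The black comb lies clear of it. Next I'll measure everything.

Run:
```python
from h import *
C=cams(False);np.set_printoptions(precision=1,suppress=True,linewidth=160)
# name:(lo_t,hi_t,roi_t, lo_s,hi_s,roi_s, z)
T=dict(
green=((50,90,40),(80,255,255),(195,145,65,50),(50,90,60),(80,255,255),(295,200,80,60),4),
blue=((105,100,40),(125,255,255),(320,140,75,50),(105,100,60),(125,255,255),(145,280,105,90),4),
rest=((0,50,0),(25,255,110),(200,203,48,38),(0,70,0),(25,255,190),(272,165,60,38),10),
cork=((5,60,60),(25,255,255),(145,148,45,45),(5,60,60),(30,255,255),(370,178,50,40),6),
sauc=((5,0,105),(90,255,255),(342,212,34,36),(0,0,0),(0,0,0),(140,235,40,36),6),
yel=((23,140,80),(35,255,255),(275,205,35,30),(24,140,120),(35,255,255),(225,190,30,30),74),
bamb=((10,90,80),(35,255,255),(270,205,50,35),(14,85,120),(35,255,255),(205,190,60,50),54),
tin=((0,0,115),(180,30,255),(265,205,60,35),(0,0,225),(180,30,255),(205,190,60,50),24),
org=((0,0,105),(40,20,255),(258,150,62,35),(0,0,205),(40,25,255),(235,235,80,60),24),
cup=((78,60,0),(100,255,255),(270,145,40,35),(75,70,0),(100,255,255),(255,230,45,55),102))
for k,(a,b,r,a2,b2,r2,z) in T.items():
    t=blob(C["top"],a,b,r,5)
    if k=="sauc":
        f=C["scene"]["frame"].astype(int);g=((np.abs(f-np.median(f[140:160,230:260],(0,1))).sum(2)>60)*255).astype(np.uint8)
        m=np.zeros_like(g);m[235:272,140:180]=g[235:272,140:180];s=max(cv2.findContours(m,cv2.RETR_EXTERNAL,cv2.CHAIN_APPROX_NONE)[0],key=cv2.contourArea)
    else: s=blob(C["scene"],a2,b2,r2,5)
    print(k,"px",cen(t),cen(s),"tri",tri(C,cen(s),cen(t)),"\n   top",fit(C["top"],t,z)," ang",fit(C["top"],t,z)[-1].round(3),"\n   scn",fit(C["scene"],s,z),"ang",fit(C["scene"],s,z)[-1].round(3))
```

```text
green px [227.6 170.4] [335.3 229.4] tri [619.5  98.9  -0.4] 
   top [619.5  99.3 619.6  99.4  81.9 133.    0.1]  ang 0.052 
   scn [619.5  97.5 619.4  97.4  82.4 134.8   0. ] ang 0.049
blue px [357.  164.3] [196.7 325.7] tri [ 648.8 -300.1   -0.9] 
   top [ 648.5 -297.6  648.6 -297.7   74.9  165.2    0.1]  ang 0.078 
   scn [ 648.5 -298.6  648.4 -298.5   75.3  165.3    0.1] ang 0.077
rest px [223.7 221.1] [301.9 184. ] tri [463.  104.9   5.4] 
   top [463.2 105.3 463.2 105.3  60.   99.7  -0.2]  ang -0.242 
   scn [464.6 102.3 465.8 101.5  63.8 100.8  -0.2] ang -0.233
cork px [167.2 168. ] [392.7 196.4] tri [622.  284.1   2. ] 
   top [621.9 283.7 622.  282.9  80.6  82.8   0. ]  ang 0.025 
   scn [622.3 281.2 622.6 281.3  84.9  86.3  -0.6] ang -0.568
sauc px [357.3 229.5] [160. 254.] tri [ 448.  -299.6    3. ] 
   top [ 448.  -298.8  448.  -297.9   60.6   63.6   -1.6]  ang -1.568 
   scn [ 449.1 -299.5  448.9 -299.8   62.    66.     1.1] ang 1.142
yel px [288.4 218.7] [239.2 205.2] tri [470.5 -87.2  71.8] 
   top [470.5 -86.7 471.1 -86.9  31.6  31.7  -1.5]  ang -1.55 
   scn [471.5 -88.1 470.7 -88.1  33.7  33.8   1. ] ang 1.003
bamb px [292.  219.5] [235.2 211.8] tri [469.7 -99.   51.1] 
   top [469.9 -98.1 470.  -98.2  38.   93.5   0. ]  ang 0.024 
   scn [ 470.6  -99.8  469.2 -100.2   55.2  100.7    0.1] ang 0.068
tin px [297.3 225.8] [230.7 225.7] tri [ 457.  -116.9  -20.1] 
   top [ 453.6 -116.1  467.6 -105.4   61.6  104.5   -0. ]  ang -0.019 
   scn [ 482.2 -122.2  468.6 -107.5   60.4  104.1   -0. ] ang -0.035
org px [305.4 167.9] [257.5 277. ] tri [ 630.2 -136.7   21. ] 
   top [ 629.3 -137.2  632.  -131.5   49.1   51.8    0. ]  ang 0.025 
   scn [ 631.3 -136.   630.9 -131.8   48.8   56.5   -0. ] ang -0.022
cup px [289.2 162.4] [276.1 257.2] tri [633.8 -86.3  76.2] 
   top [629.  -84.4 627.4 -85.4  54.1  69.4  -1.5]  ang -1.549 
   scn [642.3 -93.1 642.2 -94.8  57.4  85.6   1. ] ang 0.985
```

Emit:
play_rows(series=[0,0,0,0,0,1,1,0,0,0,0,0,1,1,0,0,0,0,0,1,1,0,0,0,0,0,1,1,0,0,0,0,0,1,1,0,0,0,0,0,1,1,0,0,0,0,0,1,1,0,0,0,0,0,1,1,0,0,0,0,0,1,1,0,0,0,0,0,1,1])

```text
t: 1.35
tool_pos: [180.5, 650.2, 227.1]
tcp_rot: [[-0.247, 0.969, -0.0], [0.969, 0.247, -0.001], [-0.001, -0.0, -1.0]]
force: [0.8, -0.7, -0.0]
grip_width: 93.9
finger_force: 0.0
```

Emit:
play_rows(series=[0,0,0,0,0,1,1,0,0,0,0,0,1,1,0,0,0,0,0,0.41,1,-1,1,0,0,0,0,1,-1,1,0,0,0,0,1,-1,1,0,0,0,0,1,-1,1,0,0,0,0,1,-1,1,0,0,0,0,1,-1,1,0,0,0,0,1,-1,1,0,0,0,0,1])

```text
t: 2.6
tool_pos: [356.2, 474.4, 227.2]
tcp_rot: [[-0.0, 1.0, -0.0], [1.0, 0.0, -0.0], [-0.0, -0.0, -1.0]]
force: [1.1, 0.0, 0.0]
grip_width: 93.8
finger_force: 0.0
```

Run:
```python
from h import *
s=ctrl.sense();print(s["t"],s["tool_pos"],s["tcp_rot"].round(3).tolist(),np.round(s["qpos"],2))
C=cams(False);np.set_printoptions(precision=1,suppress=True)
for n,lo,hi,r in(("top",(78,60,0),(100,255,255),(270,145,40,35)),("scene",(75,70,0),(100,255,255),(255,230,45,55))):
    d=C[n];c=blob(d,lo,hi,r,5)[:,0];R=cv2.Rodrigues(d["rvec"])[0];cc=-R.T@d["tvec"].ravel()
    for z,sg,rad in((102,1,30),(24,-1,29)):
        p=cast(d,c,z)[:,:2];u=p.mean(0)-cc[:2];u/=np.linalg.norm(u);v=np.array([-u[1],u[0]])
        a=p@u;b=p@v
        e=(a.max()-rad) if sg>0 else a.min()+rad
        print(n,z,u*e+v*(b.max()+b.min())/2,"width",np.ptp(b))
```

```text
2.6 [356.21335444 474.4264605  227.24803865] [[-0.0, 1.0, -0.0], [1.0, 0.0, -0.0], [-0.0, -0.0, -1.0]] [-1.37  0.31  0.42  1.81 -0.14  1.05 -0.9 ]
top 102 [632.9 -85.5] width 55.89343461011597
top 24 [634.3 -85.9] width 59.43611121776369
scene 102 [631.6 -87.7] width 57.598820059934894
scene 24 [627.1 -85. ] width 63.59766906440112
```

Emit:
play_rows(series=[-1,1,0,0,0,0,1,-1,1,0,0,0,0,1,-1,1,0,0,0,0,1,-1,1,0,0,0,0,1,-1,1,0,0,0,0,1,-1,-0.1,0,0,0,0,1,-1,-0.1,0,0,0,0,1,-1,-0.1,0,0,0,0,1,-1,-0.1,0,0,0,0,1,-1,-0.1,0,0,0,0,1])

```text
t: 3.85
tool_pos: [467.8, 224.0, 227.6]
tcp_rot: [[-0.001, 1.0, 0.0], [1.0, 0.001, 0.0], [0.0, 0.0, -1.0]]
force: [0.7, -0.3, 1.0]
grip_width: 93.8
finger_force: 0.0
```

Emit:
play_rows(series=[-1,-0.1,0,0,0,0,1,-1,-0.1,0,0,0,0,1,-1,-0.1,0,0,0,0,1,-1,-0.1,0,0,0,0,1,-1,-0.1,0,0,0,0,1,-1,-0.1,0,0,0,0,1,-1,-0.1,0,0,0,0,1,-1,-0.1,0,0,0,0,1,-1,-0.1,0,0,0,0,1,-1,-0.1,0,0,0,0,1])

```text
t: 5.1
tool_pos: [442.9, -26.1, 227.5]
tcp_rot: [[-0.0, 1.0, -0.0], [1.0, 0.0, 0.0], [0.0, -0.0, -1.0]]
force: [0.9, -0.5, 0.1]
grip_width: 94.2
finger_force: 0.0
```

Emit:
play_rows(series=[-0.75,0.06,0,0,0,0,1,-0.75,0.06,0,0,0,0,1,0,0,0.8,0,0,0,1,0,0,0.8,0,0,0,1,0,0,0.8,0,0,0,1,0,0,0.8,0,0,0,1,0,0,0.8,0,0,0,1,0,0,0.8,0,0,0,1,0,0,0,0,0,0,1,0,0,0,0,0,0,1])

```text
t: 6.35
tool_pos: [446.5, -62.5, 108.1]
tcp_rot: [[-0.0, 1.0, 0.0], [1.0, 0.0, -0.0], [-0.0, 0.0, -1.0]]
force: [0.0, -0.5, 0.4]
grip_width: 93.8
finger_force: 0.0
```

Emit:
play_rows(series=[-0.5,0.49,0,0,0,0,1,-0.5,0.49,0,0,0,0,1,0,0,0.39,0,0,0,1,0,0,0.39,0,0,0,1,0,0,0.39,0,0,0,1,0,0,0,0,0,0,1,0,0,0,0,0,0,-0.1,0,0,0,0,0,0,-1,0,0,0,0,0,0,-1,0,0,0,0,0,0,-1])

```text
t: 7.6
tool_pos: [470.9, -87.0, 78.3]
tcp_rot: [[-0.0, 1.0, 0.0], [1.0, 0.0, 0.0], [0.0, 0.0, -1.0]]
force: [0.1, -0.3, -0.1]
grip_width: 57.5
finger_force: 0.0
```

Emit:
play_rows(series=[0,0,0,0,0,0,-1,0,0,0,0,0,0,-1,0,0,-0.3,0,0,0,-1,0,0,-0.6,0,0,0,-1,0,0,-0.8,0,0,0,-1,0,0,-0.8,0,0,0,-1,0,0,-0.5,0,0,0,-1,0,0,0,0,0,0,-1,0,0,0,0,0,0,-1,0,0,0,0,0,0,-1])

```text
t: 8.85
tool_pos: [470.5, -87.1, 152.7]
tcp_rot: [[-0.0, 1.0, -0.001], [1.0, 0.0, -0.0], [-0.0, -0.001, -1.0]]
force: [0.4, -0.1, -0.5]
grip_width: 37.6
finger_force: 30.0
```

Emit:
play_rows(series=[-0.85,-0.088,0,0,0,0,-1,-0.85,-0.088,0,0,0,0,-1,-0.85,-0.088,0,0,0,0,-1,-0.85,-0.088,0,0,0,0,-1,-0.85,-0.088,0,0,0,0,-1,-0.85,-0.088,0,0,0,0,-1,-0.85,-0.088,0,0,0,0,-1,-0.85,-0.088,0,0,0,0,-1,-0.85,-0.088,0,0,0,0,-1,-0.85,-0.088,0,0,0,0,-1])

```text
t: 10.1
tool_pos: [448.5, -300.2, 152.6]
tcp_rot: [[-0.0, 1.0, -0.001], [1.0, 0.0, 0.0], [0.0, -0.001, -1.0]]
force: [-0.8, 0.2, -0.9]
grip_width: 37.3
finger_force: 30.0
```

Emit:
play_rows(series=[0,0,0,0,0,0,-1,0,0,0.8,0,0,0,-1,0,0,0.8,0,0,0,-1,0,0,0.8,0,0,0,-1,0,0,0.8,0,0,0,-1,0,0,0.8,0,0,0,-1,0,0,0.4,0,0,0,-1,0,0,0.2,0,0,0,-1,0,0,0,0,0,0,-1,0,0,0,0,0,0,-1])

```text
t: 11.35
tool_pos: [449.2, -299.7, 38.7]
tcp_rot: [[-0.0, 1.0, 0.001], [1.0, 0.0, -0.0], [-0.0, 0.001, -1.0]]
force: [-0.1, -0.3, -0.5]
grip_width: 37.2
finger_force: 30.0
```

Emit:
play_rows(series=[0,0,0.2,0,0,0,-1,0,0,0.1,0,0,0,-1,0,0,0.03,0,0,0,-1,0,0,0,0,0,0,-1,0,0,0,0,0,0,-0.1,0,0,0,0,0,0,0.2,0,0,0,0,0,0,0.4,0,0,-0.3,0,0,0,0.6,0,0,-0.8,0,0,0,1,0,0,-1,0,0,0,1])

```text
t: 12.6
tool_pos: [448.8, -299.7, 84.0]
tcp_rot: [[0.0, 1.0, -0.0], [1.0, -0.0, -0.0], [-0.0, -0.0, -1.0]]
force: [0.7, 0.7, 1.2]
grip_width: 88.7
finger_force: 0.0
```

Emit:
play_rows(series=[0,0,-1,0,0,0,1,0,0,-1,0,0,0,1,0,0,-1,0,0,0,1,0,0,-1,0,0,0,1,0.2,-1,0,0,0,0,1,0,-1,0,0,0,0,1,0,0,0,0,0,0,1,0,0,0,0,0,0,1,0,0,0,0,0,0,1,0,0,0,0,0,0,1])

```text
t: 13.85
tool_pos: [399.2, -294.6, 182.5]
tcp_rot: [[-0.001, 1.0, -0.0], [1.0, 0.001, -0.0], [-0.0, -0.0, -1.0]]
force: [0.5, 0.0, -0.2]
grip_width: 94.0
finger_force: 0.0
```

```bash
python3 - <<'E'
from h import *
C=cams();np.set_printoptions(precision=1,suppress=True)
v=[]
for n in C:
    cv2.imwrite(f"pics/{n}1.png",C[n]["frame"][:,:,::-1])
    roi=(205,180,65,65) if n=="scene" else (265,200,60,40)
    for k,lo,z in(("bamb",(10,85,80),54),):
        c=blob(C[n],lo,(35,255,255),roi)
        if c is not None: print(n,k,cen(c),fit(C[n],c,z),fit(C[n],c,z)[-1].round(3))
    roi=(140,230,50,45) if n=="scene" else (340,205,40,45)
    c=blob(C[n],(23,130,80),(35,255,255),roi)
    if c is not None: print(n,"yel",fit(C[n],c,26))
E
python3 -c "
import cv2,numpy as np
a=cv2.imread('pics/top1.png')[130:290,200:400];b=cv2.imread('pics/scene1.png')[150:310,120:320]
cv2.imwrite('pics/m1.png',np.hstack([cv2.resize(i,(400,320)) for i in(a,b)]))"
```

```text
scene bamb [235.3 212.5] [ 472.5 -100.7  473.1  -99.7   48.   100.6   -0. ] -0.041
scene yel [ 449.8 -300.2  450.3 -300.8   32.8   35.9   -1.2]
top bamb [291.9 219.5] [469.9 -97.7 469.9 -96.7  38.   96.4   0. ] 0.024
top yel [ 449.1 -298.7  449.2 -299.1   31.3   34.1    0.8]
```

View pics/m1.png

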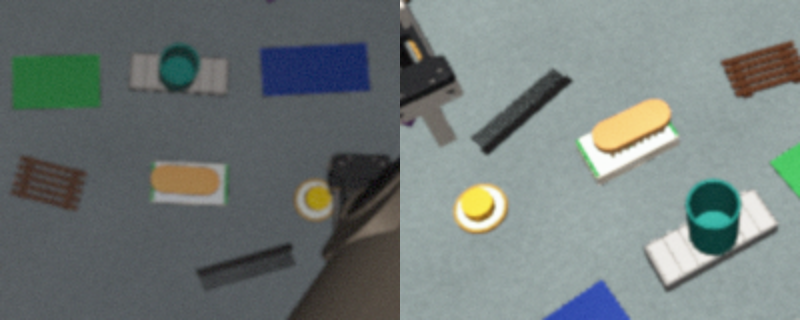

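Top view: yellow tin on the saucer at crop (317,197), brush alone on the white tin at (187,180). The tin is centred within 1-2 mm. Brush next.

Emit:
play_rows(series=[0.978,0.356,0,0,0,0,1,0.978,0.356,0,0,0,0,1,0.978,0.356,0,0,0,0,1,0.978,0.356,0,0,0,0,1,0.978,0.356,0,0,0,0,1,0.978,0.356,0,0,0,0,1,0.978,0.356,0,0,0,0,1,0.978,0.356,0,0,0,0,1,0,0,0.8,0,0,0,1,0,0,0.8,0,0,0,1])

```text
t: 15.2
tool_pos: [470.3, -98.5, 142.0]
tcp_rot: [[-0.001, 1.0, 0.0], [1.0, 0.001, -0.0], [-0.0, 0.0, -1.0]]
force: [-0.3, -0.4, 0.5]
grip_width: 94.0
finger_force: 0.0
```

Emit:
play_rows(series=[0,0,0.9,0,0,0,1,0,0,0.9,0,0,0,1,0,0,0.9,0,0,0,1,0,0,0.6,0,0,0,1,0,0,0.3,0,0,0,1,0,0,0,0,0,0,1,0,0,0,0,0,0,0.1,0,0,0,0,0,0,-0.5,0,0,0,0,0,0,-1,0,0,0,0,0,0,-1])

```text
t: 16.45
tool_pos: [470.1, -98.9, 52.6]
tcp_rot: [[-0.0, 1.0, 0.0], [1.0, 0.0, 0.0], [0.0, 0.0, -1.0]]
force: [-0.0, 0.4, -0.2]
grip_width: 57.2
finger_force: 0.0
```

Emit:
play_rows(series=[0,0,0,0,0,0,-1,0,0,0,0,0,0,-1,0,0,-0.3,0,0,0,-1,0,0,-0.6,0,0,0,-1,0,0,-0.8,0,0,0,-1,0,0,-0.8,0,0,0,-1,0,0,-0.5,0,0,0,-1,0,0,0,0,0,0,-1,0,0,0,0,0,0,-1,0,0,0,0,0,0,-1])

```text
t: 17.7
tool_pos: [469.7, -99.0, 127.0]
tcp_rot: [[-0.0, 1.0, -0.001], [1.0, 0.0, -0.0], [-0.0, -0.001, -1.0]]
force: [0.7, 0.1, -0.2]
grip_width: 41.6
finger_force: 29.8
```

Emit:
play_rows(series=[0.812,-0.023,0,0,0,0,-1,0.812,-0.023,0,0,0,0,-1,0.812,-0.023,0,0,0,0,-1,0.812,-0.023,0,0,0,0,-1,0.812,-0.023,0,0,0,0,-1,0.812,-0.023,0,0,0,0,-1,0.812,-0.023,0,0,0,0,-1,0.812,-0.023,0,0,0,0,-1,0.812,-0.023,0,0,0,0,-1,0.812,-0.023,0,0,0,0,-1])

```text
t: 18.95
tool_pos: [464.0, 104.5, 127.0]
tcp_rot: [[-0.0, 1.0, -0.001], [1.0, 0.0, -0.001], [-0.001, -0.001, -1.0]]
force: [0.8, 0.5, -0.8]
grip_width: 42.0
finger_force: 29.8
```

Emit:
play_rows(series=[0,0,0,0,0,0.76,-1,0,0,0,0,0,0.76,-1,0,0,0,0,0,0.75,-1,0,0,0.8,0,0,0,-1,0,0,0.8,0,0,0,-1,0,0,0.8,0,0,0,-1,0,0,0.6,0,0,0,-1,0,0,0.2,0,0,0,-1,0,0,0,0,0,0,-1,0,0,0,0,0,0,-1])

```text
t: 20.2
tool_pos: [464.6, 104.2, 48.0]
tcp_rot: [[0.235, 0.972, 0.001], [0.972, -0.235, 0.0], [0.001, 0.001, -1.0]]
force: [0.7, -0.9, -1.2]
grip_width: 42.0
finger_force: 29.8
```

Emit:
play_rows(series=[0,0,0.2,0,0,0,-1,0,0,0.12,0,0,0,-1,0,0,0.04,0,0,0,-1,0,0,0,0,0,0,-1,0,0,0,0,0,0,0,0,0,0,0,0,0,0.3,0,0,0,0,0,0,0.6,0,0,-0.3,0,0,0,0.8,0,0,-0.8,0,0,0,1,0,0,-1,0,0,0,1])

```text
t: 21.45
tool_pos: [464.0, 103.8, 91.7]
tcp_rot: [[0.236, 0.972, -0.001], [0.972, -0.236, -0.001], [-0.001, -0.0, -1.0]]
force: [-0.7, 0.2, 0.2]
grip_width: 92.3
finger_force: 0.0
```

Emit:
play_rows(series=[0,0,-1,0,0,-0.76,1,0,0,-1,0,0,-0.76,1,0,0,-1,0,0,-0.75,1,0,0,-1,0,0,0,1,1,-0.5,0,0,0,0,1,1,-0.5,0,0,0,0,1,1,-0.5,0,0,0,0,1,1,0,0,0,0,0,1,1,0,0,0,0,0,1,0,0,0,0,0,0,1])

```text
t: 22.7
tool_pos: [427.1, 231.1, 190.9]
tcp_rot: [[-0.003, 1.0, 0.0], [1.0, 0.003, -0.001], [-0.001, 0.0, -1.0]]
force: [0.1, -0.3, 0.1]
grip_width: 93.8
finger_force: 0.0
```

```bash
python3 - <<'E'
from h import *
C=cams();np.set_printoptions(precision=1,suppress=True)
print(ctrl.sense()["tool_pos"],ctrl.sense()["tcp_rot"].round(3)[0])
for n in C:
    d=C[n];cv2.imwrite(f"pics/{n}2.png",d["frame"][:,:,::-1])
    c=blob(d,(10,85,80),(35,255,255),(265,160,75,50) if n=="scene" else (195,198,60,50))
    if c is not None: print(n,"brush",fit(d,c,40),fit(d,c,40)[-1].round(3))
    # aid tin: white + green stripes
    hsv=cv2.cvtColor(d["frame"],cv2.COLOR_RGB2HSV);x,y,w,h=(200,190,70,55) if n=="scene" else (265,200,65,42)
    vmin=(225 if n=="scene" else 118)
    m=cv2.inRange(hsv,(0,0,vmin),(180,25,255))|cv2.inRange(hsv,(45,50,60),(85,255,255))
    k=np.zeros_like(m);k[y:y+h,x:x+w]=m[y:y+h,x:x+w];k=cv2.morphologyEx(k,cv2.MORPH_CLOSE,np.ones((3,3)))
    c=max(cv2.findContours(k,0,cv2.CHAIN_APPROX_NONE)[0],key=cv2.contourArea);print(n,"tin",cen(c),fit(d,c,24),fit(d,c,24)[-1].round(3))
E
python3 -c "
import cv2,numpy as np
a=cv2.imread('pics/top2.png')[130:290,180:380];b=cv2.imread('pics/scene2.png')[150:310,160:360]
cv2.imwrite('pics/m2.png',np.hstack([cv2.resize(i,(400,320)) for i in(a,b)]))"
```

```text
[427.  229.  190.8] [-0.  1. -0.]
scene brush [476.5  93.8 478.1  95.5  70.4 105.4  -0.3] -0.284
scene tin [233. 219.] [ 468.1 -107.4  468.2 -107.4   60.9  117.2   -0. ] -0.018
top brush [464.7 103.4 464.8 103.5  47.4 102.7  -0.3] -0.297
top tin [294.4 221.1] [ 467.6 -107.   467.6 -107.    61.8  118.3   -0. ] -0.023
```

View pics/m2.png

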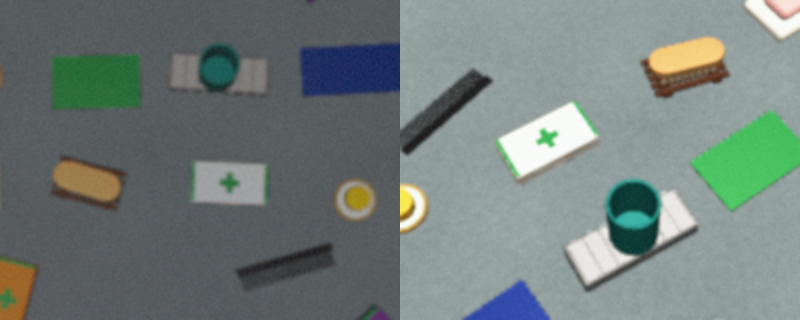

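Brush on the rest at top crop (87,181), and the bare white tin with its green cross at (229,182). The saucer tin is still fine. Next I'll move the tin to the green mat.

Emit:
play_rows(series=[-0.96,0.117,0,0,0,0,1,-0.96,0.117,0,0,0,0,1,-0.96,0.117,0,0,0,0,1,-0.96,0.117,0,0,0,0,1,-0.96,0.117,0,0,0,0,1,-0.96,0.117,0,0,0,0,1,-0.96,0.117,0,0,0,0,1,-0.96,0.117,0,0,0,0,1,-0.96,0.117,0,0,0,0,1,-0.96,0.117,0,0,0,0,1])

```text
t: 24.05
tool_pos: [455.4, -13.5, 191.0]
tcp_rot: [[0.002, 1.0, -0.0], [1.0, -0.002, 0.0], [0.0, -0.0, -1.0]]
force: [1.1, 0.7, 0.9]
grip_width: 93.8
finger_force: 0.0
```

Emit:
play_rows(series=[-0.96,0.117,0,0,0,0,1,-0.96,0.117,0,0,0,0,1,-0.96,0.117,0,0,0,0,1,-0.96,0.117,0,0,0,0,1,0,0,1,0,0,0,1,0,0,1,0,0,0,1,0,0,1,0,0,0,1,0,0,1,0,0,0,1,0,0,0.8,0,0,0,1,0,0,0.8,0,0,0,1])

```text
t: 25.3
tool_pos: [466.8, -108.7, 50.6]
tcp_rot: [[0.002, 1.0, -0.0], [1.0, -0.002, -0.0], [-0.0, -0.0, -1.0]]
force: [0.9, 0.3, -0.2]
grip_width: 94.1
finger_force: 0.0
```

Emit:
play_rows(series=[0.05,0.05,0.5,0,0,0,1,0,0,0.4,0,0,0,1,0,0,0.1,0,0,0,1,0,0,0,0,0,0,0.5,0,0,0,0,0,0,0,0,0,0,0,0,0,-0.5,0,0,0,0,0,0,-1,0,0,0,0,0,0,-1,0,0,0,0,0,0,-1,0,0,0,0,0,0,-1])

```text
t: 26.55
tool_pos: [469.0, -105.6, 26.2]
tcp_rot: [[-0.0, 1.0, -0.0], [1.0, 0.0, 0.0], [0.0, -0.0, -1.0]]
force: [-1.7, 0.6, 5.8]
grip_width: 61.8
finger_force: 29.9
```

Emit:
play_rows(series=[0,0,-0.3,0,0,0,-1,0,0,-0.6,0,0,0,-1,0,0,-0.8,0,0,0,-1,0,0,-0.8,0,0,0,-1,0,0,-0.8,0,0,0,-1,0,0,-0.8,0,0,0,-1,0,0,-0.8,0,0,0,-1,0,0,-0.8,0,0,0,-1,0,0,-0.3,0,0,0,-1,0,0,0,0,0,0,-1])

```text
t: 27.8
tool_pos: [469.1, -105.5, 176.4]
tcp_rot: [[-0.001, 1.0, 0.001], [1.0, 0.001, 0.001], [0.001, 0.001, -1.0]]
force: [-0.4, 0.3, -1.2]
grip_width: 61.8
finger_force: 29.9
```

Emit:
play_rows(series=[0.822,0.602,0,0,0,0,-1,0.822,0.602,0,0,0,0,-1,0.822,0.602,0,0,0,0,-1,0.822,0.602,0,0,0,0,-1,0.822,0.602,0,0,0,0,-1,0.822,0.602,0,0,0,0,-1,0.822,0.602,0,0,0,0,-1,0.822,0.602,0,0,0,0,-1,0.822,0.602,0,0,0,0,-1,0.822,0.602,0,0,0,0,-1])

```text
t: 29.05
tool_pos: [620.3, 101.3, 175.9]
tcp_rot: [[-0.0, 1.0, -0.0], [1.0, 0.0, -0.0], [-0.0, -0.0, -1.0]]
force: [0.1, 0.2, -1.9]
grip_width: 61.6
finger_force: 29.9
```

Emit:
play_rows(series=[0,0,0,0,0,-0.48,-1,0,0,0.8,0,0,0,-1,0,0,0.8,0,0,0,-1,0,0,0.8,0,0,0,-1,0,0,0.8,0,0,0,-1,0,0,0.8,0,0,0,-1,0,0,0.8,0,0,0,-1,0,0,0.5,0,0,0,-1,0,0,0.1,0,0,0,-1,0,0,0,0,0,0,-1])

```text
t: 30.3
tool_pos: [619.7, 99.8, 41.3]
tcp_rot: [[-0.05, 0.999, 0.0], [0.999, 0.05, 0.0], [0.0, 0.0, -1.0]]
force: [0.4, 0.2, -1.5]
grip_width: 61.8
finger_force: 29.9
```

Emit:
play_rows(series=[0,0,0.24,0,0,0,-1,0,0,0.12,0,0,0,-1,0,0,0.06,0,0,0,-1,0,0,0,0,0,0,-1,0,0,0,0,0,0,0.4,0,0,0,0,0,0,0.6,0,0,0,0,0,0,0.8,0,0,-0.3,0,0,0,1,0,0,-0.8,0,0,0,1,0,0,-1,0,0,0,1])

```text
t: 31.55
tool_pos: [619.5, 99.7, 84.6]
tcp_rot: [[-0.05, 0.999, 0.0], [0.999, 0.05, -0.0], [-0.0, 0.0, -1.0]]
force: [-0.7, -1.3, 0.5]
grip_width: 94.1
finger_force: 0.0
```

Emit:
play_rows(series=[0,0,-1,0,0,0.48,1,0,0,-1,0,0,0,1,0,0,-1,0,0,0,1,0,0,-0.6,0,0,0,1,-1,0.07,0,0,0,0,1,-1,0.07,0,0,0,0,1,-1,0.07,0,0,0,0,1,-1,0.07,0,0,0,0,1,-1,0.07,0,0,0,0,1,-1,0.07,0,0,0,0,1])

```text
t: 32.8
tool_pos: [629.9, -50.9, 173.5]
tcp_rot: [[-0.0, 1.0, 0.0], [1.0, 0.0, 0.0], [0.0, 0.0, -1.0]]
force: [-0.7, -0.3, 1.0]
grip_width: 94.2
finger_force: 0.0
```

Run:
```python
from h import *
C=cams();np.set_printoptions(precision=1,suppress=True);s=ctrl.sense();print(s["tool_pos"])
for n in C:
    d=C[n];cv2.imwrite(f"pics/{n}3.png",d["frame"][:,:,::-1])
    c=blob(d,(0,0,118) if n=="top" else (0,0,225),(180,25,255),(195,145,65,50) if n=="top" else (295,195,85,65),7)
    if c is not None: print(n,"tin",fit(d,c,28),fit(d,c,28)[-1].round(3))
a=C["top"]["frame"][130:290,180:380,::-1];b=C["scene"]["frame"][150:310,200:400,::-1]
cv2.imwrite('pics/m3.png',np.hstack([cv2.resize(i,(400,320)) for i in(a,b)]))
```

```text
[629.7 -53.4 173.7]
scene tin [627.3 109.7 621.2  98.1  60.  106.    0. ] 0.048
top tin [622.9 128.3 620.3 121.7  57.2  57.9  -1.5] -1.545
```

View pics/m3.png

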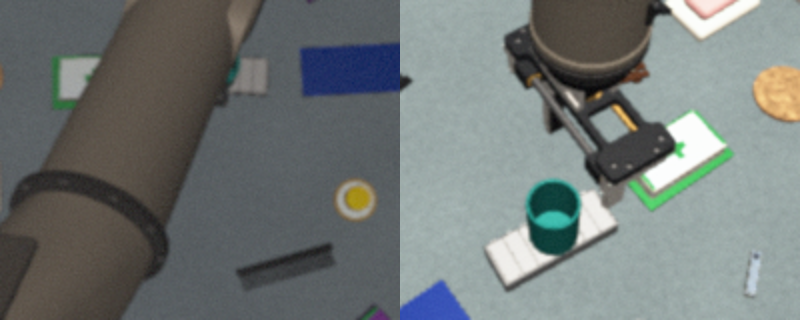

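The tin lies flat on the green mat at scene crop (683,150), and the cup and organizer are untouched at (553,218). Next the cup.

Emit:
play_rows(series=[-0.7,0.05,0,0,0,0,1,-0.64,0.05,0,0,0,0,1,0,0,0,0,0,0,1,0,0,0.6,0,0,0,1,0,0,0.8,0,0,0,1,0,0,0.8,0,0,0,1,0,0,0.8,0,0,0,1,0,0,0.6,0,0,0,1,0,0,0.34,0,0,0,1,0,0,0,0,0,0,1])

```text
t: 34.15
tool_pos: [632.3, -83.7, 74.1]
tcp_rot: [[-0.0, 1.0, -0.001], [1.0, 0.0, -0.0], [-0.0, -0.001, -1.0]]
force: [-0.1, 0.7, 0.2]
grip_width: 94.1
finger_force: 0.0
```

Emit:
play_rows(series=[0,0,0,0,0,0,0.7,0,0,0,0,0,0,0.5,0,0,0,0,0,0,0.4,0,0,0,0,0,0,0.3,0,0,0,0,0,0,0.2,0,0,0,0,0,0,0.1,0,0,0,0,0,0,-0.2,0,0,0,0,0,0,-1,0,0,0,0,0,0,-1,0,0,0,0,0,0,-1])

```text
t: 35.4
tool_pos: [632.5, -83.7, 74.6]
tcp_rot: [[-0.0, 1.0, -0.0], [1.0, 0.0, 0.0], [0.0, -0.0, -1.0]]
force: [-2.9, 0.1, 5.9]
grip_width: 59.5
finger_force: 30.0
```

Emit:
play_rows(series=[0,0,-0.2,0,0,0,-1,0,0,-0.4,0,0,0,-1,0,0,-0.6,0,0,0,-1,0,0,-0.6,0,0,0,-1,0,0,-0.4,0,0,0,-1,0,0,-0.2,0,0,0,-1,0.2,0,0,0,0,0,-1,0.4,0,0,0,0,0,-1,0.6,0,0,0,0,0,-1,0.8,0,0,0,0,0,-1])

```text
t: 36.65
tool_pos: [632.4, -32.3, 134.2]
tcp_rot: [[-0.0, 1.0, -0.0], [1.0, 0.0, -0.0], [-0.0, -0.0, -1.0]]
force: [-0.1, 1.0, -2.6]
grip_width: 60.0
finger_force: 30.0
```

Emit:
play_rows(series=[0.8,-0.04,0,0,0,0,-1,0.8,-0.04,0,0,0,0,-1,0.8,-0.04,0,0,0,0,-1,0.8,-0.04,0,0,0,0,-1,0.8,-0.04,0,0,0,0,-1,0.8,-0.04,0,0,0,0,-1,0.8,-0.04,0,0,0,0,-1,0.8,-0.04,0,0,0,0,-1,0.8,-0.04,0,0,0,0,-1,0.8,-0.04,0,0,0,0,-1])

```text
t: 37.9
tool_pos: [622.3, 167.7, 134.5]
tcp_rot: [[-0.0, 1.0, -0.0], [1.0, 0.0, -0.0], [-0.0, -0.0, -1.0]]
force: [-0.2, 0.1, -2.9]
grip_width: 59.6
finger_force: 30.0
```

Emit:
play_rows(series=[0.8,0,0,0,0,0,-1,0.8,0,0,0,0,0,-1,0.8,0,0,0,0,0,-1,0.8,0,0,0,0,0,-1,0.6,0,0,0,0,0,-1,0.4,0,0,0,0,0,-1,0.3,0,0,0,0,0,-1,0,0,0,0,0,0,-1,0,0,0.2,0,0,0,-1,0,0,0.4,0,0,0,-1])

```text
t: 39.15
tool_pos: [622.6, 278.4, 119.2]
tcp_rot: [[0.0, 1.0, 0.0], [1.0, -0.0, 0.0], [0.0, 0.0, -1.0]]
force: [-0.7, -0.3, -2.4]
grip_width: 59.8
finger_force: 30.0
```

Emit:
play_rows(series=[0.1,0,0.4,0,0,0,-1,0.1,0,0.6,0,0,0,-1,0,0,0.6,0,0,0,-1,0,0,0.4,0,0,0,-1,0,0,0.2,0,0,0,-1,0,0,0.1,0,0,0,-1,0,0,0,0,0,0,-1,0,0,0,0,0,0,-1,0,0,0,0,0,0,-1,0,0,0,0,0,0,-1])

```text
t: 40.4
tool_pos: [622.4, 283.9, 62.1]
tcp_rot: [[-0.0, 1.0, 0.0], [1.0, 0.0, 0.0], [0.0, 0.0, -1.0]]
force: [-0.2, -1.0, -3.2]
grip_width: 59.4
finger_force: 30.0
```

Emit:
play_rows(series=[0,0,0.1,0,0,0,-1,0,0,0.08,0,0,0,-1,0,0,0.04,0,0,0,-1,0,0,0,0,0,0,-1,0,0,0,0,0,0,0.3,0,0,0,0,0,0,0.45,0,0,0,0,0,0,0.6,0,0,0,0,0,0,1,0,0,0,0,0,0,1,0,0,-0.3,0,0,0,1])

```text
t: 41.65
tool_pos: [622.1, 283.7, 63.8]
tcp_rot: [[-0.0, 1.0, -0.001], [1.0, 0.0, -0.001], [-0.001, -0.001, -1.0]]
force: [-0.7, 0.4, 0.4]
grip_width: 93.3
finger_force: 0.0
```

Emit:
play_rows(series=[0,0,-0.8,0,0,0,1,0,0,-1,0,0,0,1,0,0,-1,0,0,0,1,0,0,-1,0,0,0,1,0,0,-1,0,0,0,1,-1,-1,0,0,0,0,1,-1,-1,0,0,0,0,1,-1,-1,0,0,0,0,1,-1,-1,0,0,0,0,1,-1,-1,0,0,0,0,1])

```text
t: 42.9
tool_pos: [496.8, 157.9, 185.1]
tcp_rot: [[0.0, 1.0, 0.001], [1.0, -0.0, 0.001], [0.001, 0.001, -1.0]]
force: [0.5, -0.6, 0.0]
grip_width: 93.8
finger_force: 0.0
```

Run:
```python
from h import *
C=cams();np.set_printoptions(precision=1,suppress=True);s=ctrl.sense();print(s["t"],s["tool_pos"])
for n in C:
    d=C[n];R=cv2.Rodrigues(d["rvec"])[0];cc=-R.T@d["tvec"].ravel()
    c=blob(d,(75,60,0),(100,255,255),(145,140,50,55) if n=="top" else (365,140,60,75),5)
    if c is not None:
      c=c[:,0]
      for z,sg,rad in((84,1,30),(6,-1,29)):
        p=cast(d,c,z)[:,:2];u=p.mean(0)-cc[:2];u/=np.linalg.norm(u);v=np.array([-u[1],u[0]]);a=p@u;b=p@v
        print(n,"cup",z,u*((a.max()-rad) if sg>0 else a.min()+rad)+v*(b.max()+b.min())/2,np.ptp(b))
    c=blob(d,(0,0,100) if n=="top" else (0,0,195),(180,25,255),(255,145,70,45) if n=="top" else (235,235,85,65),5)
    if c is not None: print(n,"org",cen(c),fit(d,c,24),fit(d,c,24)[-1].round(3))
a=C["top"]["frame"][100:300,130:380,::-1];b=C["scene"]["frame"][130:330,190:440,::-1]
cv2.imwrite('pics/m4.png',np.hstack([cv2.resize(i,(400,320)) for i in(a,b)]))
```

```text
43.0 [495.6 156.4 185.1]
scene cup 84 [622.7 281. ] 60.11291232776432
scene cup 6 [620.5 285. ] 66.22666113629941
scene org [274.9 267.4] [632.7 -88.5 632.4 -88.4  51.8 144.7  -0. ] -0.037
top cup 84 [632.5 273.3] 31.36026264628913
top cup 6 [668.6 316. ] 33.31930616776316
top org [284.9 170.7] [619.5 -75.6 620.4 -89.2 113.2 208.1   0. ] 0.025
```

View pics/m4.png

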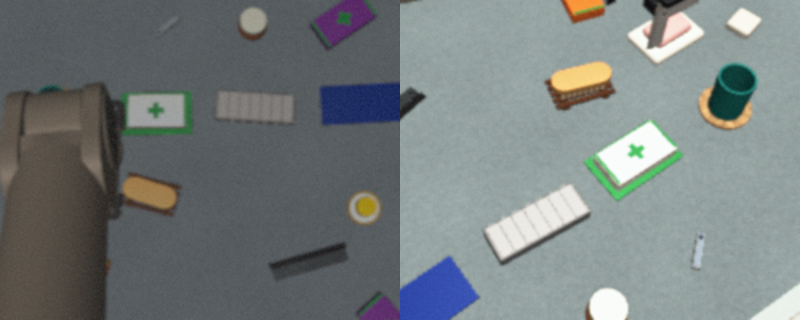

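The cup stands upright on the coaster at scene crop (733,92), within 2 mm of centre. The tin is on the green mat and the bare organizer is at scene crop (537,222). I'll refine the organizer in the top view.

Run:
```python
from h import *
C=cams();np.set_printoptions(precision=1,suppress=True);d=C["top"]
for v in (102,106,110,115):
    c=blob(d,(0,0,v),(60,22,255),(258,150,64,36),5)
    print(v,cen(c),fit(d,c,24),fit(d,c,24)[-1].round(3))
print(ctrl.sense()["tool_pos"])
```

```text
102 [289.  166.1] [633.5 -87.7 633.5 -88.1  53.3 146.7  -0. ] -0.036
106 [288.7 166.1] [633.6 -86.6 633.3 -87.3  52.2 144.6  -0. ] -0.028
110 [288.9 166.2] [633.4 -87.3 633.4 -87.3  50.5 142.3  -0. ] -0.038
115 [289.  166.2] [633.3 -87.6 633.9 -88.   49.2 140.3  -0. ] -0.028
[497.7 159.  185.2]
```

Emit:
play_rows(series=[-0.986,0.544,0,0,0,0,1,-0.986,0.544,0,0,0,0,1,-0.986,0.544,0,0,0,0,1,-0.986,0.544,0,0,0,0,1,-0.986,0.544,0,0,0,0,1,-0.986,0.544,0,0,0,0,1,-0.986,0.544,0,0,0,0,1,-0.986,0.544,0,0,0,0,1,-0.986,0.544,0,0,0,0,1,-0.986,0.544,0,0,0,0,1])

```text
t: 44.35
tool_pos: [634.9, -88.0, 184.2]
tcp_rot: [[-0.001, 1.0, 0.0], [1.0, 0.001, -0.0], [-0.0, 0.0, -1.0]]
force: [0.1, 0.6, -0.1]
grip_width: 93.6
finger_force: 0.0
```

Emit:
play_rows(series=[0,0,0,0,0,0.33,1,0,0,1,0,0,0,1,0,0,1,0,0,0,1,0,0,1,0,0,0,1,0,0,1,0,0,0,1,0,0,0.8,0,0,0,1,0,0,0.6,0,0,0,1,0,0,0,0,0,0,1,0,0,0,0,0,0,1,0,0,0,0,0,0,1])

```text
t: 45.6
tool_pos: [634.0, -87.7, 49.8]
tcp_rot: [[0.034, 0.999, 0.001], [0.999, -0.034, 0.0], [0.0, 0.001, -1.0]]
force: [0.2, -0.5, -0.4]
grip_width: 93.8
finger_force: 0.0
```

Emit:
play_rows(series=[0,-0.03,0.5,0,0,0,1,0,0,0.36,0,0,0,1,0,0,0.1,0,0,0,1,0,0,0,0,0,0,0.5,0,0,0,0,0,0,0.1,0,0,0,0,0,0,-0.5,0,0,0,0,0,0,-1,0,0,0,0,0,0,-1,0,0,0,0,0,0,-1,0,0,0,0,0,0,-1])

```text
t: 46.85
tool_pos: [632.8, -87.6, 25.1]
tcp_rot: [[0.034, 0.999, 0.0], [0.999, -0.034, 0.0], [0.0, 0.0, -1.0]]
force: [-0.8, 0.8, 4.6]
grip_width: 55.5
finger_force: 30.0
```

Emit:
play_rows(series=[0,0,-0.3,0,0,0,-1,0,0,-0.6,0,0,0,-1,0,0,-0.8,0,0,0,-1,0,0,-0.8,0,0,0,-1,0,0,-0.8,0,0,0,-1,0,0,-0.3,0,0,0,-1,0,0,0,0,0,-0.33,-1,0,0,0,0,0,0,-1,0,0,0,0,0,0,-1,0,0,0,0,0,0,-1])

```text
t: 48.1
tool_pos: [632.6, -87.7, 114.6]
tcp_rot: [[-0.0, 1.0, -0.001], [1.0, 0.0, -0.0], [-0.0, -0.001, -1.0]]
force: [-1.2, -0.1, -1.3]
grip_width: 56.2
finger_force: 30.0
```

Emit:
play_rows(series=[-0.841,0.064,0,0,0,0,-1,-0.841,0.064,0,0,0,0,-1,-0.841,0.064,0,0,0,0,-1,-0.841,0.064,0,0,0,0,-1,-0.841,0.064,0,0,0,0,-1,-0.841,0.064,0,0,0,0,-1,-0.841,0.064,0,0,0,0,-1,-0.841,0.064,0,0,0,0,-1,-0.841,0.064,0,0,0,0,-1,-0.841,0.064,0,0,0,0,-1])

```text
t: 49.35
tool_pos: [648.9, -299.2, 114.9]
tcp_rot: [[-0.0, 1.0, -0.0], [1.0, 0.0, -0.0], [-0.0, -0.0, -1.0]]
force: [0.7, -0.1, -0.6]
grip_width: 56.2
finger_force: 30.0
```

Emit:
play_rows(series=[0,0,0,0,0,-0.74,-1,0,0,0.6,0,0,0,-1,0,0,0.8,0,0,0,-1,0,0,0.8,0,0,0,-1,0,0,0.5,0,0,0,-1,0,0,0.3,0,0,0,-1,0,0,0,0,0,0,-1,0,0,0,0,0,0,-1,0,0,0,0,0,0,-1,0,0,0,0,0,0,-1])

```text
t: 50.6
tool_pos: [649.0, -297.9, 40.4]
tcp_rot: [[-0.078, 0.997, 0.001], [0.997, 0.078, -0.0], [-0.0, 0.001, -1.0]]
force: [-0.6, -0.1, -1.0]
grip_width: 55.8
finger_force: 30.0
```

Lower the last 10.8 mm, release, then retreat and check.

Emit:
play_rows(series=[0,0,0.24,0,0,0,-1,0,0,0.13,0,0,0,-1,0,0,0.05,0,0,0,-1,0,0,0,0,0,0,-1,0,0,0,0,0,0,0.3,0,0,0,0,0,0,0.5,0,0,0,0,0,0,0.8,0,0,-0.3,0,0,0,1,0,0,-0.8,0,0,0,1,0,0,-1,0,0,0,1])

```text
t: 51.85
tool_pos: [648.9, -298.0, 83.8]
tcp_rot: [[-0.078, 0.997, 0.0], [0.997, 0.078, -0.0], [-0.0, 0.0, -1.0]]
force: [0.0, -0.4, 0.7]
grip_width: 93.8
finger_force: 0.0
```

Emit:
play_rows(series=[0,0,-1,0,0,0,1,0,0,-1,0,0,0,1,0,0,-1,0,0,0,1,0,0,-1,0,0,0,1,0,0,-1,0,0,0,1,0,-1,0,0,0,0,1,0,-1,0,0,0,0,1,0,-1,0,0,0,0,1,0,-1,0,0,0,0,1,0,-1,0,0,0,0,1])

```text
t: 53.1
tool_pos: [523.4, -307.9, 208.7]
tcp_rot: [[-0.077, 0.997, 0.002], [0.997, 0.077, -0.0], [-0.0, 0.002, -1.0]]
force: [-0.1, -1.3, -1.0]
grip_width: 94.1
finger_force: 0.0
```

Emit:
play_rows(series=[-1,0,0,0,0,0,1,-1,0,0,0,0,0,1,-1,0,0,0,0,0,1,-1,0,0,0,0,0,1,-1,0,0,0,0,0,1,-1,0,0,0,0,0,1,0,0,0,0,0,0,1,0,0,0,0,0,0,1,0,0,0,0,0,0,1,0,0,0,0,0,0,1])

```text
t: 54.35
tool_pos: [536.2, -456.4, 207.3]
tcp_rot: [[-0.079, 0.997, 0.0], [0.997, 0.079, 0.0], [0.0, 0.0, -1.0]]
force: [-0.8, 0.3, -0.6]
grip_width: 93.9
finger_force: 0.0
```

Run:
```python
from h import *
C=cams();np.set_printoptions(precision=1,suppress=True);s=ctrl.sense();print(s["t"],s["tool_pos"],s["force"])
W=((0,0,102),(60,24,255));
T={"top":dict(org=((0,0,102),(60,22,255),(320,140,75,50),28),tin=((0,0,112),(180,30,255),(195,145,65,50),28),yel=((23,130,80),(35,255,255),(340,205,40,45),26),brush=((10,105,110),(35,255,255),(195,198,60,50),40)),
"scene":dict(org=((0,0,200),(180,25,255),(145,280,105,90),28),tin=((0,0,225),(180,30,255),(295,195,80,65),28),yel=((23,130,80),(35,255,255),(140,230,50,45),26),brush=((14,90,200),(30,255,255),(265,160,75,50),40))}
for n in T:
  d=C[n]
  for k,(a,b,r,z) in T[n].items():
    c=blob(d,a,b,r,7)
    if c is not None: f=fit(d,c,z);print(n,k,f,f[-1].round(3))
  c=blob(d,(75,60,0),(100,255,255),(145,140,50,55) if n=="top" else (365,140,60,75),5)[:,0];R=cv2.Rodrigues(d["rvec"])[0];cc=-R.T@d["tvec"].ravel()
  p=cast(d,c,84)[:,:2];u=p.mean(0)-cc[:2];u/=np.linalg.norm(u);v=np.array([-u[1],u[0]]);a=p@u;b=p@v
  print(n,"cup",u*(a.max()-30)+v*(b.max()+b.min())/2)
a=C["top"]["frame"][100:300,140:390,::-1];b=C["scene"]["frame"][120:370,120:430,::-1]
cv2.imwrite('pics/m5.png',np.hstack([cv2.resize(i,(400,320)) for i in(a,b)]))
```

```text
54.45 [ 536.  -456.7  207.1] [ 0.4  0.  -0.1]
top org [ 649.3 -297.2  649.6 -297.8   51.9  143.     0.1] 0.086
top tin [619.1  98.7 619.3  99.   61.  102.6   0. ] 0.025
top yel [ 450.5 -297.6  449.9 -298.3   26.8   33.1    0. ] 0.024
top brush [464.8 103.6 464.4 103.1  42.   98.1  -0.3] -0.275
top cup [623.3 281.9]
scene org [ 648.9 -298.   648.5 -298.8   49.   139.8    0.1] 0.071
scene tin [620.9  97.9 620.9  97.6  59.9 104.2   0. ] 0.034
scene yel [ 449.6 -300.2  450.  -300.6   32.2   36.3   -1.3] -1.327
scene brush [465.1 102.9 465.  102.8  40.5  98.7  -0.3] -0.267
scene cup [622.4 280.8]
```

View pics/m5.png

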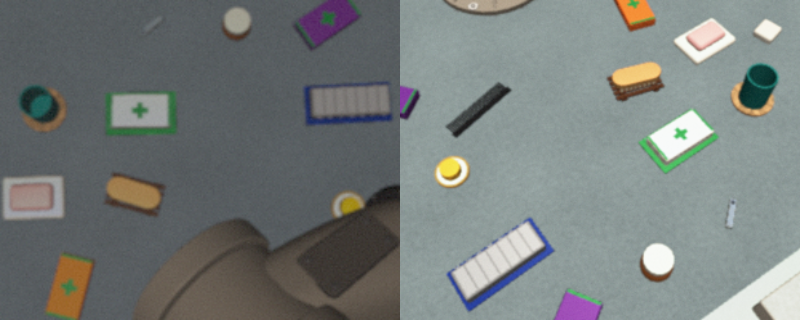

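All five things rest flat and centred on their places in both views, within about 2 mm and 0.04 rad. The arm is clear at (536,-457,207).

```bash
python3 -c "
from bench import ctrl
print(ctrl.finish_job())"
```

```text
the job is handed in; nothing more can be done
None
```

I handed the job in at about 54 s; in the last pictures all five things stood released on their own places, within about 2 mm of centre and 0.04 rad of lengthwise, and the cup was never tipped, though the hand-in gave no verdict.

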